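# Lock the stop post into the press bed

## Robot

A 6-joint arm with a two-finger parallel gripper is mounted at the origin on the work surface. World frame = base frame: x ahead of the robot, y to its left, z up, the work surface at z = 0. Lengths are in mm, angles in rad, forces in N, time in s.
With the tool pointing down it reaches from about 350 to 875 mm from the base axis. Payload 4.2 kg.
Tool frame: the origin (TCP) lies on the centre line of the jaws, within the pads' length; the fingertips stand 17 mm ahead of it and the grasp point (between the pads) lies 2 mm behind it; z points along the fingers, x is the direction in which the jaws open and shut, and the axes are right-handed (so a half turn about z gives the same grasp; the last joint's range is limited). The gripper opens to 87 mm and grips with 3 to 60 N. Pads are 19 mm wide; open, the fingers measure 117 mm over their backs; the gripper's body (75 mm by 190 mm) begins 51 mm behind the grasp point.
Start: joints at [1.516, 0.385, 0.008, 0, -1.194, -0.259], TCP at [192.89, 594.469, 239.55] pointing down, gripper open.
Joint ranges: [-3.14, 3.14], [-1.21, 2.06], [-1.07, 1.41], [-3.16, 2.05], [-2.99, -0.16], [-3.1, 3.1]. Speed limits (rad/s): [2.79, 2.79, 3.14, 3.14, 3.14, 3.14].

## Interface

Orientations are given as a unit quaternion [w, x, y, z].
In Python, from rig import ctrl, get_image, camera_model, ticket gives the robot as it stands. The module is installed in compiled form; this text tells all that it offers.
- The arm moves only by the tool drive_tool, never from a script. Its argument "commands" is one flat list of numbers, 6 for each row, row after row: the shift along the tool's x, y, z in units of 0.02 m (1.0 is 0.02 m), then the turn, a rotation vector about the tool's x, y, z in units of 6 degrees (1.0 is 6 degrees). A call has 1 to 5 rows; each row shifts and turns the commanded pose from where the row before left it, along the tool's axes as they then stand; what a row does not reach is not made up. A row lasts 1/8 s, in which the tool goes at most 62.5 mm and 10.7 degrees, less where a joint would pass 70% of its speed; a pose out of reach is approached as far as the arm can. A call with a number of a shift or a turn outside -1 to 1 is refused whole. A call with a gripper value outside its range is refused whole. "fingers" is the opening, from -1 (shut) to 1 (fully open), so that 0 is half open, set as the call begins (left out, the last holds). The fingers move at their own pace and stop on an object; "grip_force" is the grip in N (left out, the last holds). Time passes only in rows, so rows that do not move let the fingers close. It gives the time, the measured TCP pose, the force and the opening at its end, in the units of the state.
- ctrl.observe(): the state, without advancing time (a new reading comes with each control period).
- get_image(name): name is "scene" or "top" or "wrist"; returns (picture, depth): 400x640x3 uint8, red, green, blue; 400x640 float32, mm along the optical axis (not along the pixel's ray), 0 where there is no reading.
- camera_model(name): a dict with "camera_matrix" (3x3 intrinsics, pixels), "world_from_camera" (4x4, takes a point from camera to world coordinates). Camera axes: x right, y up, looking along -z (the intrinsics and any distortion apply to the point x, -y, -z); pixel columns grow to the right and rows downward; lengths in mm; the calibration is good to about 2 mm. The wrist camera is an equidistant fisheye: a pixel r from the principal point sees the ray r / f radians off the axis. A picture is of the moment at which its call begins: read the wrist's pose just before it. camera_model takes no time and is no camera call; for the wrist camera it gives the pose at the moment of the call.
- ticket.hand_in(): hands the job in, once; it reports no verdict.
The state is a dict: "time": time; "joint_pos": joint angles; "qvel": joint speeds; "effort": joint torques, N m; "ee_pos": TCP position; "eef_rot": TCP orientation; "contact_force": force on the tool from outside, world axes, zero at the start; "ft_torque": the same for the moment, N m; "grip_width": finger opening in mm.
Only numpy, scipy, OpenCV 4.12 (cv2) and the standard library are available. Lean on these libraries where they do the work, as an engineer would, in place of code of your own. Each camera call takes 0.05 s, during which the arm holds its last target.

## Task

Fit the loose blue-headed stop post into the free slot of the press bed: lower its foot lengthwise into the slot, press it gently down against the spring seat until it bottoms, turn it a quarter turn clockwise (seen from above) to its stop while held down, then let it spring up so that it stays locked upright, and let go. How deep it bottoms differs from bed to bed, so feel for it and never force the post; leave the orange panels, the cutters and the red emergency button alone.

Things in the scene. Friction and masses are not known exactly. Their poses are not given: they have to be found in the camera images.
- post: Loose stop post, 117 mm tall, 0.16 kg nominal. Origin: centre of the foot's underside; z up along the post. Steel foot 34 mm along x, 12 mm along y, 8 mm high (z 0 to 8); round steel stem 12 mm in diameter above it; blue flat-sided head 30 mm along x, 14 mm along y, from z 87 to 117 mm, to be gripped across its 14 mm (along y). Same after half a turn about z. It starts upright in the holder, foot down.
- holder: Grey plastic block fixed to the table, 75 x 60 x 24 mm (x, y, z), origin at the centre of its underside, with a pocket 38 mm (x) by 16 mm (y), 18 mm deep, in which the loose post stands on a floor 6 mm above the table. The post lifts straight out.
- bed: Press bed fixed to the table: aluminium deck on white skirts, 160 mm (x) by 280 mm (y), deck top 90 mm above the table; origin at the centre of its underside. On the deck stands a steel die 130 x 90 x 22 mm with an orange panel, centred 35 mm towards bed +y. The free slot lies 75 mm towards bed -y, its length along bed x.
- fitted_top (a point): Top of a like blue-headed post already locked in the bed (fixed), 108 mm towards bed +y, 68 mm above the deck. It shows the finished look: head across the slot, along bed y.
- slot (a point): Centre of the free slot's mouth, in the plane of the deck top; axes as the bed's. Mouth 37 mm along x by 15.6 mm along y with a 2 mm chamfered rim. Below it are guide walls, then a lip on the +y and on the -y side. The lips, seat and floor below sit together at a depth that differs within 30 mm from case to case. Press with under 28 N (15 N is enough) and turn with under 0.3 N m.
- shallowest (a point): On the slot's axis 32 mm below the deck top: the foot's underside first touches the spring seat here or up to 30 mm deeper. The seat pushes up with 10 N at first touch, plus 0.6 N per mm. From 6.5 mm beyond first touch the foot is below the lips and can turn; let go when turned, it is lifted into pockets under the lips, 2 mm below first touch, and is locked.
- deepest (a point): On the slot's axis 69.5 mm below the deck top, the lowest that the hard floor can be (it is 7.5 mm beyond first touch, so up to 30 mm higher than this). Pressed below the lips, the foot turns only clockwise seen from above, to a hard stop at about 90 to 97 degrees from slot x. Keep within 1.5 mm of the slot's axis while turning, and back off the stop to 90 degrees before letting it rise.
- panels: Bystander: loose stack of orange circuit panels, about 98 x 77 x 19 mm, origin at the centre of its underside.
- cutters: Bystander: loose side cutters with green handles, about 140 mm along x, 55 mm wide, 12 mm high, origin near the middle on the table.
- estop (a joint): Red emergency button on the white console (170 x 90 x 50 mm) beside the bed: travel in m, 0 up, 0.006 fully pressed. Not to be pressed.
Things that resemble listed ones, but are neither listed nor needed, are in the scene too. There is more than one size of the post; the one meant has the size given above.

How it is judged (in metres and radians):
On the way, in this order (a step that is already met when the one before it is completed fails the run):
1. the post's foot is in the slot, lengthwise: centred within 4 mm, within 0.2 rad of the slot's direction, its underside at least 28 mm below the deck top (horizontal distance between post and slot below 0.004 m and z of post in the frame of slot below -0.028 m and angle between the x axis of post and the x axis of bed, either way round below 0.2 rad), for 0.1 s.
2. the post is turned a quarter turn in the slot: its foot across the slot within 0.2 rad, underside more than 28 mm below the deck top (horizontal distance between post and slot below 0.005 m and z of post in the frame of slot below -0.028 m and angle between the x axis of post and the y axis of bed, either way round below 0.2 rad), for 0.1 s.
At the end, for the whole second after the job is handed in: The post stands locked in the free slot, released and at rest: centred within 5 mm, its foot across the slot (within 0.17 rad of a quarter turn), underside 31 to 67 mm below the deck top, upright within 0.12 rad; panels and cutters within 15 mm of where they were (horizontal distance between post and slot below 0.005 m and z of post in the frame of slot between -0.067 and -0.031 m and angle between the x axis of post and the y axis of bed, either way round below 0.17 rad and angle between post's own z axis and vertical below 0.12 rad and linear speed of post below 0.01 m/s and distance of each of panels, cutters from where it was at the start of the episode below 0.015 m); the robot touches nothing.
It fails at once if the post is pressed too hard: more than 28 N between post and bed while the foot is still lengthwise (within 0.3 rad) (contact force between post and bed above 28 N and angle between the x axis of post and the x axis of bed, either way round below 0.3 rad).
It fails at once if the post is forced: more than 60 N between post and bed at any time, all contacts added up (contact force between post and bed above 60 N).
It fails at once if the orange panels are moved by more than 15 mm (distance of panels from where it was at the start of the episode above 0.015 m).
It fails at once if the cutters are moved by more than 15 mm (distance of cutters from where it was at the start of the episode above 0.015 m).
It fails at once if the emergency button is pressed (more than 3 mm) (value of joint estop above 0.003 m).
It also fails if it takes over 72 s, if anything falls off the work surface, if the arm or the gripper's body presses on something with over 40 N, if the wrist force passes 120 N, or if a joint passes its speed limit or range.

## Working session

There is one attempt and no reset: what is moved stays moved. The work goes in short steps, Python scripts to look and compute and a tool call to move; the robot and the scene stay as the last step left them, time stands still between calls to the robot, and variables do not carry over. Pictures are saved under pics/ and viewed, and the job is handed in when it is done.

Besides the shell and the picture viewer there is one more tool, called after ">>>" as name(argument=value, ...), one argument or row to a line, values as JSON. drive_tool: Moves the arm, as the interface text tells. Its arguments: {"type":"object","properties":{"commands":{"type":"array"},"fingers":{"type":"number"},"grip_force":{"type":"number"}},"required":["commands"]}

```bash
mkdir -p pics; ls; cat > h.py <<'E'
import numpy as np, cv2
from rig import ctrl,get_image,camera_model,ticket
def grab(n):
    m=camera_model(n); im,d=get_image(n); np.savez(''+n+'.npz',im=im,d=d,K=m['camera_matrix'],T=m['world_from_camera'])
    return im,d,m
def load(n):
    z=np.load(''+n+'.npz'); return z['im'],z['d'],z['K'],z['T']
def cloud(n):
    im,d,K,T=load(n); v,u=np.mgrid[0:400,0:640]
    x=(u-K[0,2])/K[0,0]*d; y=(v-K[1,2])/K[1,1]*d
    P=np.stack([x,-y,-d,np.ones_like(d)],-1)@np.array(T).T
    P=P[...,:3]; P[d==0]=np.nan
    return im,P
E
python3 - <<'E'
from h import *
for n in ['scene','top','wrist']:
    im,d,m=grab(n); cv2.imwrite(f'pics/{n}0.png',im[...,::-1]); print(n,m)
print(ctrl.observe())
E
```

```text
pics
scene {'camera_matrix': array([[378.3199058 ,   0.        , 326.41587771],
       [  0.        , 378.3199058 , 194.86466585],
       [  0.        ,   0.        ,   1.        ]]), 'world_from_camera': array([[-2.06929489e-01, -6.09042604e-01,  7.65667874e-01,
         1.21463472e+03],
       [ 9.78194652e-01, -1.14589388e-01,  1.73218055e-01,
         2.10463627e+02],
       [-1.77597626e-02,  7.84816144e-01,  6.19474141e-01,
         6.82081344e+02],
       [ 0.00000000e+00,  0.00000000e+00,  0.00000000e+00,
         1.00000000e+00]])}
top {'camera_matrix': array([[392.19704956,   0.        , 323.31175353],
       [  0.        , 392.19704956, 201.33598101],
       [  0.        ,   0.        ,   1.        ]]), 'world_from_camera': array([[ 2.26526916e-02,  9.86491242e-01, -1.62240209e-01,
         3.80120370e+02],
       [-9.99397024e-01,  2.66161075e-02,  2.22973356e-02,
         7.57404373e+01],
       [ 2.63143291e-02,  1.61637287e-01,  9.86499338e-01,
         1.13502276e+03],
       [ 0.00000000e+00,  0.00000000e+00,  0.00000000e+00,
         1.00000000e+00]])}
wrist {'camer
[... 512 characters left out ...]
00000000e+00]])}
{'time': 0.15, 'joint_pos': array([ 1.51555257e+00,  3.85384507e-01,  6.97081611e-03, -3.00892932e-04,
       -1.19399742e+00, -2.58603630e-01]), 'qvel': array([-0.00207345, -0.00227881,  0.00459194,  0.0012553 ,  0.00144836,
        0.00070684]), 'effort': array([-2.83608188e-04, -3.91055703e+01,  1.87586564e+01,  4.22231019e+00,
        1.23760634e-02, -1.39027493e-04]), 'ee_pos': array([192.8161036 , 594.08774549, 238.72784612]), 'eef_rot': array([-6.18428608e-04, -5.87866334e-01,  8.08957664e-01, -5.37576931e-04]), 'contact_force': array([ 0.64831223,  0.27800348, -0.09196691]), 'ft_torque': array([ 0.02976663, -0.03337649, -0.06663005]), 'grip_width': 87.02197918061745}
```

View pics/scene0.png

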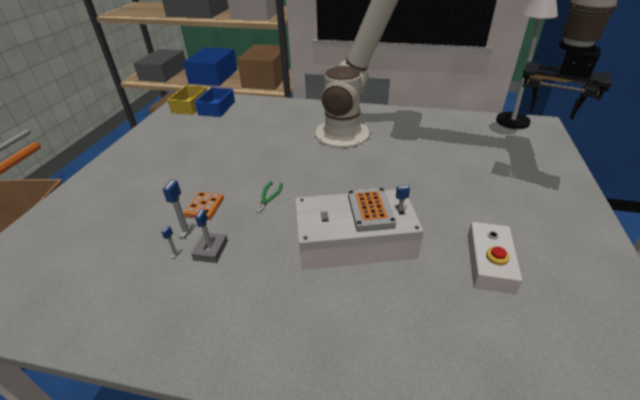

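View pics/top0.png

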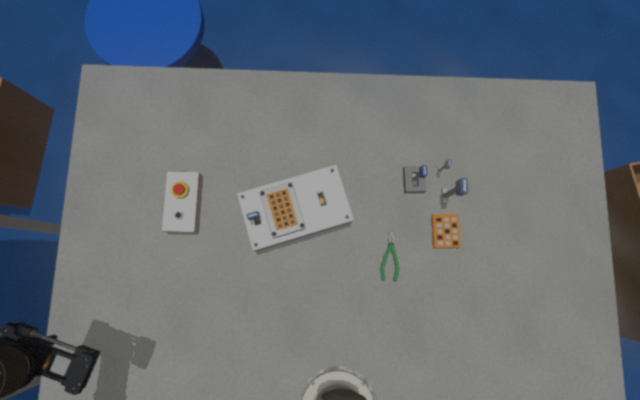

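View pics/wrist0.png

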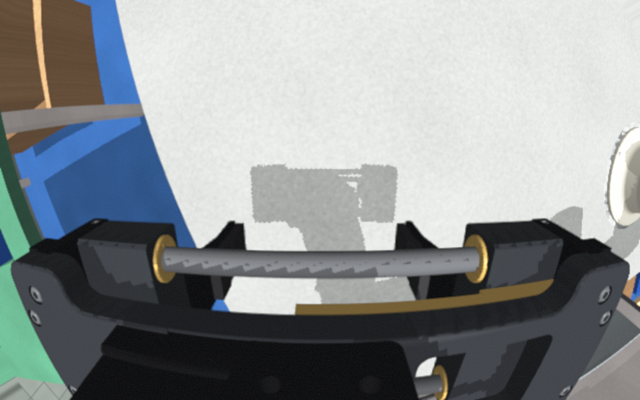

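The scene view shows three blue-headed loose posts: one in the grey holder (202,217), a larger one (173,190) and a smaller one (168,235). The fitted post is at (402,192) and the free slot at (325,216). The post in the holder fits the description (117 mm, starts in the holder). I'll confirm it by its height and a crop.

```bash
python3 - <<'E'
from h import *
im,P=cloud('top')
def show(n,pts):
    for u,v in pts: print(n,(u,v),P[v,u].round(1))
show('holder post/big/small/orange/slot/fitted',[(423,171),(460,187),(448,163),(446,230),(322,199),(253,217)])
show('bed corners',[(335,168),(351,215),(257,247),(240,196),(300,240)])
show('est',[(180,189),(390,260)])
# bed deck fit
m=(abs(P[...,2]-90)<6); m[:, :230]=0; m[:,360:]=0; m[:150]=0; m[260:]=0
c=P[m][:,:2].astype(np.float32); r=cv2.minAreaRect(c); print('bed rect',r,m.sum(), np.median(P[m][:,2]))
mh=(abs(P[...,2]-24)<5); mh[:, :395]=0; mh[:,432:]=0; mh[:160]=0; mh[200:]=0
r=cv2.minAreaRect(P[mh][:,:2].astype(np.float32)); print('holder',r,mh.sum())
a=im[155:200,395:475]; s=load('scene')[0][170:270,150:240]
cv2.imwrite('pics/crop1.png',np.hstack([cv2.resize(a,(400,225)),np.zeros((225,8,3),np.uint8),cv2.resize(s,(202,225))])[...,::-1])
a=load('scene')[0][150:280,140:300]
cv2.imwrite('pics/crop2.png',cv2.resize(a,(640,520),interpolation=2)[...,::-1])
a=im[155:260,225:365]
cv2.imwrite('pics/crop3.png',cv2.resize(a,(800,600),interpolation=2)[...,::-1])
im,P=cloud('scene')
for uv in [(203,215),(173,186),(168,231),(325,216),(402,192)]: print(uv,P[uv[1],uv[0]].round(1))
for n,(a,b,c,d) in {'holder':(195,210,205,250),'big':(163,182,178,200),'small':(162,174,225,258)}.items():
    q=P[c:d,a:b].reshape(-1,3); print(n,np.nanmax(q[:,2]))
E
```

```text
holder post/big/small/orange/slot/fitted (423, 171) [ 637.2 -212.9  117. ]
holder post/big/small/orange/slot/fitted (460, 187) [ 588.6 -298.   152.9]
holder post/big/small/orange/slot/fitted (448, 163) [ 669.3 -291.3   88.3]
holder post/big/small/orange/slot/fitted (446, 230) [ 489.7 -303.8   19.5]
holder post/big/small/orange/slot/fitted (322, 199) [564.1  55.2  55.9]
holder post/big/small/orange/slot/fitted (253, 217) [496.5 228.4 157.5]
bed corners (335, 168) [645.5  22.2  89.8]
bed corners (351, 215) [516.6 -23.1  91. ]
bed corners (257, 247) [425.2 224.5  89. ]
bed corners (240, 196) [560.4 276.6  90.8]
bed corners (300, 240) [452.1 114.7  -0. ]
est (180, 189) [578.4 444.1  73. ]
est (390, 260) [ 401.  -145.7   -0.5]
bed rect ((536.4503173828125, 127.92623901367188), (161.40614318847656, 280.09381103515625), 18.294483184814453) 4254 89.44911039567478
holder ((638.2296142578125, -215.83010864257812), (76.2083511352539, 60.729736328125), 2.679080009460449) 381
(203, 215) [ 640.5 -208.8  116.8]
(173, 186) [ 594.1 -300.1  152.6]
(168, 231) [ 672.5 -288.9   82.2]
(325, 216) [539.3  52.9  69.2]
(402, 192) [511.2 229.  147.3]
holder 124.6757672932282
big 160.2050951287847
small 90.95201899904873
```

View pics/crop2.png

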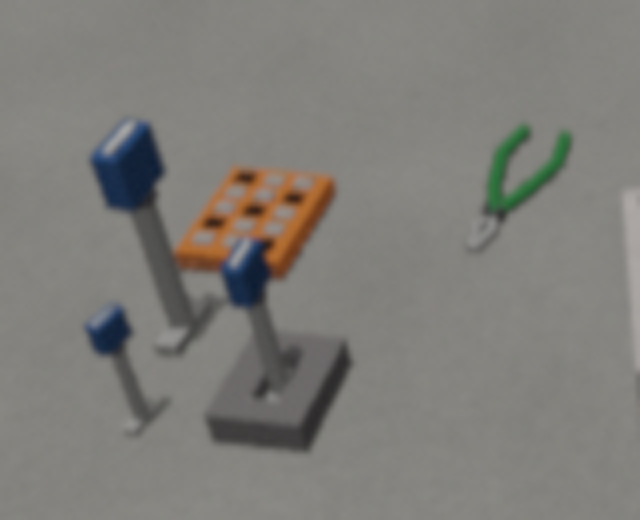

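View pics/crop3.png

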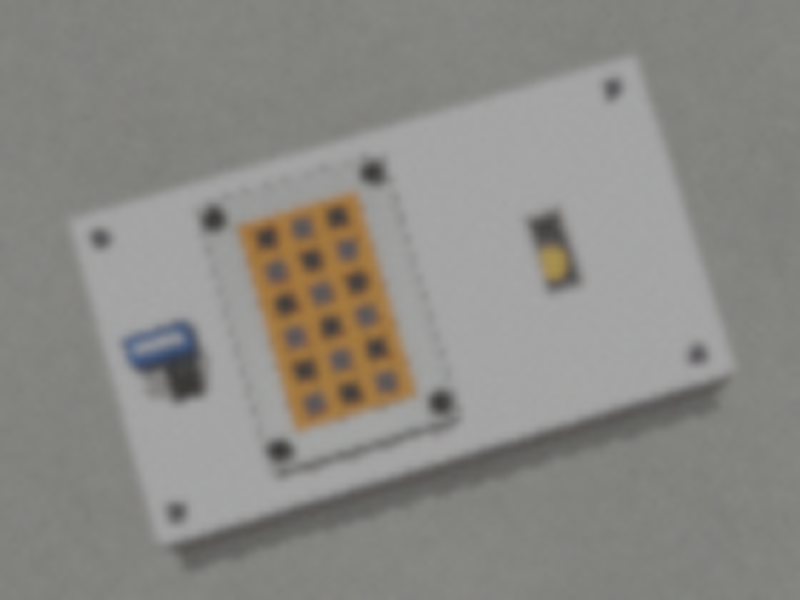

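The crops show the holder post (crop2 about 250,340) and the two decoys. Their top heights are about 120 mm for the holder post, 153 mm for the big one and 88 mm for the small one. 6 + 117 = 123 mm, so the holder post is the right one. The slot is at crop3 (552,250). I'll rotate the jaws to holder y and move over.

```bash
cat >> h.py <<'E'
from scipy.spatial.transform import Rotation as Ro
def goal(x,y,z,yaw):
    """units of shift (tool axes as they stand) and of turn to reach target; yaw = angle of tool x, deg"""
    s=ctrl.observe(); q=s['eef_rot']; R=Ro.from_quat([q[1],q[2],q[3],q[0]])
    c,sn=np.cos(np.radians(yaw)),np.sin(np.radians(yaw))
    Rt=Ro.from_matrix(np.array([[c,sn,0],[sn,-c,0],[0,0,-1]]))
    d=np.array([x,y,z])-s['ee_pos']
    xa=R.as_matrix()[:,0]
    print('t',round(s['time'],2),'pos',s['ee_pos'].round(1),'yaw',np.degrees(np.arctan2(xa[1],xa[0])).round(2),'F',s['contact_force'].round(1),'M',s['ft_torque'].round(2),'w',round(s['grip_width'],1))
    print('shift now',(R.inv().apply(d)/20).round(3),'turn',(np.degrees((R.inv()*Rt).as_rotvec())/6).round(3),'shift after turn',(Rt.inv().apply(d)/20).round(3),'q6',s['joint_pos'][5].round(2))
E
python3 -c "
from h import *
goal(638,-216,240,-87.3)"
```

```text
t 0.15 pos [192.8 594.1 238.7] yaw -107.99 F [ 0.6  0.3 -0.1] M [ 0.03 -0.03 -0.07] w 87.0
shift now [ 3.165e+01 -3.368e+01 -7.000e-03] turn [ 1.000e-03 -1.600e-02 -3.448e+00] shift after turn [ 41.508 -20.326  -0.064] q6 -0.26
```

>>> drive_tool(
  commands=[0.6,-1,0,0,0,-0.7,0.8,-1,0,0,0,-0.7,1,-1,0,0,0,-0.7,1,-0.8,0,0,0,-0.7,1,-0.8,0,0,0,-0.7],
  fingers=-0.1,
)

```text
time: 0.78
ee_pos: [270.2, 490.8, 239.3]
eef_rot: [0.0, 0.726, -0.687, 0.0]
contact_force: [0.6, -0.2, 0.5]
grip_width: 45.8
```

```bash
python3 -c "
from h import *
goal(638,-216,240,-87.3)"
```

```text
t 0.78 pos [270.2 490.8 239.3] yaw -86.84 F [ 0.6 -0.2  0.5] M [-0.01 -0.08 -0.02] w 45.8
shift now [ 3.6301e+01 -1.6416e+01 -2.0000e-02] turn [ 0.003 -0.006  0.077] shift after turn [ 36.167 -16.707  -0.037] q6 0.27
```

>>> drive_tool(
  commands=[1,-0.45,0,0,0,0.08,1,-0.45,0,0,0,0,1,-0.45,0,0,0,0,1,-0.45,0,0,0,0,1,-0.45,0,0,0,0],
)

```text
time: 1.4
ee_pos: [320.0, 392.7, 239.6]
eef_rot: [-0.0, 0.723, -0.691, -0.0]
contact_force: [-0.2, -0.2, 0.7]
grip_width: 39.0
```

>>> drive_tool(
  commands=[1,-0.45,0,0,0,0,1,-0.45,0,0,0,0,1,-0.45,0,0,0,0,1,-0.45,0,0,0,0,1,-0.45,0,0,0,0],
)

```text
time: 2.02
ee_pos: [369.4, 294.7, 239.6]
eef_rot: [-0.0, 0.723, -0.691, -0.0]
contact_force: [0.9, 0.5, -0.2]
grip_width: 39.4
```

>>> drive_tool(
  commands=[1,-0.45,0,0,0,0,1,-0.45,0,0,0,0,1,-0.45,0,0,0,0,1,-0.45,0,0,0,0,1,-0.45,0,0,0,0],
)

```text
time: 2.65
ee_pos: [418.6, 196.8, 239.6]
eef_rot: [-0.0, 0.723, -0.691, 0.0]
contact_force: [0.1, 0.8, -0.4]
grip_width: 39.2
```

>>> drive_tool(
  commands=[1,-0.45,0,0,0,0,1,-0.45,0,0,0,0,1,-0.45,0,0,0,0,1,-0.45,0,0,0,0,1,-0.45,0,0,0,0],
)

```text
time: 3.28
ee_pos: [467.8, 98.8, 239.6]
eef_rot: [-0.0, 0.723, -0.691, 0.0]
contact_force: [0.1, -0.6, 0.3]
grip_width: 39.6
```

>>> drive_tool(
  commands=[1,-0.45,0,0,0,0,1,-0.45,0,0,0,0,1,-0.45,0,0,0,0,1,-0.45,0,0,0,0,1,-0.45,0,0,0,0],
)

```text
time: 3.9
ee_pos: [517.1, 0.9, 239.5]
eef_rot: [0.0, 0.723, -0.691, -0.0]
contact_force: [-0.4, -0.2, 0.3]
grip_width: 39.1
```

```bash
python3 - <<'E'
from h import *
goal(638,-216,240,-87.3)
im,d,m=grab('wrist'); cv2.imwrite('pics/w1.png',im[...,::-1])
im,d,m=grab('top'); cv2.imwrite('pics/t1.png',im[...,::-1])
E
```

```text
t 3.9 pos [517.1   0.9 239.5] yaw -87.47 F [-0.4 -0.2  0.3] M [ 0.02 -0.07 -0.  ] w 39.1
shift now [11.101 -5.563 -0.024] turn [ 0.    -0.    -0.028] shift after turn [11.117 -5.53  -0.024] q6 1.3
```

View pics/w1.png

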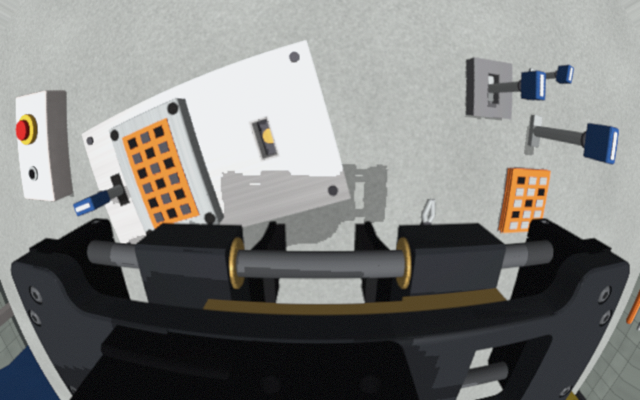

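The wrist view shows the free slot at (264,138), the holder at (489,88) and its post head at (533,85). I'll measure both here.

```bash
cat >> h.py <<'E'
def rays(uv,K,T):
    uv=np.asarray(uv,float); a=(uv-[K[0,2],K[1,2]])/K[0,0]; th=np.linalg.norm(a,axis=-1); k=np.where(th>0,np.sin(th)/np.maximum(th,1e-9),1)
    r=np.stack([a[...,0]*k,-a[...,1]*k,-np.cos(th)],-1)
    return r@T[:3,:3].T, T[:3,3], r
def onplane(uv,K,T,z):
    r,o,_=rays(uv,K,T); return (o+r*((z-o[2])/r[...,2])[...,None])
def wcloud(n='wrist'):
    im,d,K,T=load(n); v,u=np.mgrid[0:400,0:640]; r,o,rc=rays(np.stack([u,v],-1),K,T)
    P=o+r*(d/-rc[...,2])[...,None]; P[d==0]=np.nan
    return im,P,K,T
E
python3 - <<'E'
from h import *
im,P,K,T=wcloud()
print('deck z',np.nanmedian(P[90:110,200:240,2]),'table',np.nanmedian(P[20:30,100:200,2]))
g=im.astype(int)
box=np.zeros(im.shape[:2],bool); box[112:164,245:285]=1
gray=g.min(-1)
print(gray[138,235:295]); 
m=box&(gray<150)
n,l,st,c=cv2.connectedComponentsWithStats(m.astype(np.uint8)); i=1+np.argmax(st[1:,4]); vv,uu=np.where(l==i)
Q=onplane(np.stack([uu,vv],-1),K,T,90)[:,:2]; print('slot',cv2.minAreaRect(Q.astype(np.float32)),Q.mean(0),len(Q))
# bolts/holes no; holder top outline
mh=(abs(P[...,2]-24)<4); mh[:,:455]=0; mh[:,520:]=0; mh[:50]=0; mh[125:]=0
print('holder',cv2.minAreaRect(P[mh][:,:2].astype(np.float32)),mh.sum())
hb=(g[...,2]>g[...,0]*1.5); hb[:,:515]=0; hb[:,552:]=0; hb[:60]=0; hb[110:]=0
q=P[hb]; t=q[q[:,2]>np.nanpercentile(q[:,2],50)]; print('head top z',np.nanpercentile(q[:,2],[5,50,90,98]))
t=P[(abs(P[...,2]-123)<4)&(np.arange(640)[None]>510)&(np.arange(640)[None]<556)&(np.arange(400)[:,None]<112)]
print('headtop',cv2.minAreaRect(t[:,:2].astype(np.float32)),len(t))
im,P=cloud('top')
cv2.imwrite('pics/c4.png',cv2.resize(np.hstack([load('wrist')[0][100:180,230:310],load('wrist')[0][50:130,470:550]]),(800,400),interpolation=0)[...,::-1])
E
```

```text
deck z 90.43184442158639 table 0.42273964406749087
[238 238 238 238 238 238 238 238 237 238 238 238 238 238 238 238 239 236
 230 211 184 138 101  92  91  82  63  69  86  98 105 104 104 105 107 107
 117 152 196 224 236 239 238 238 238 237 238 238 237 238 238 238 238 238
 239 238 238 238 238 238]
slot ((560.53125, 57.06427764892578), (36.79753875732422, 15.285689353942871), 17.938312530517578) [560.62465399  57.11039518] 582
holder ((639.3641357421875, -215.53504943847656), (76.25294494628906, 63.07820510864258), 3.009822130203247) 1871
head top z [ 98.58050624 115.69937749 123.68911358 124.52835429]
headtop ((639.1980590820312, -214.3804931640625), (30.087018966674805, 15.440939903259277), 2.1727263927459717) 341
```

View pics/c4.png

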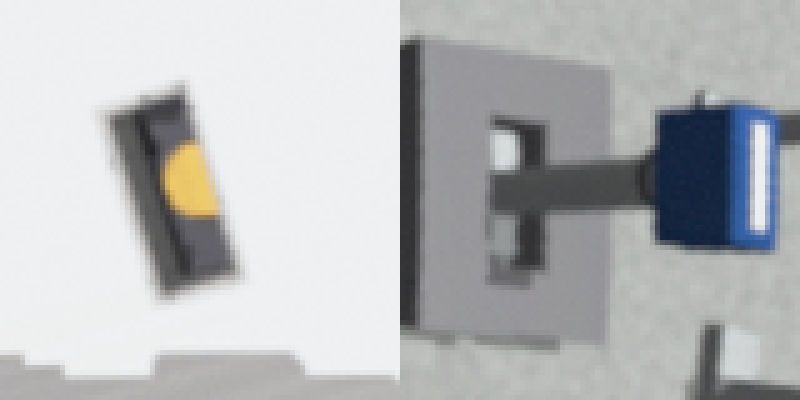

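>>> drive_tool(
  commands=[1,-0.5,0,0,0,0,1,-0.5,0,0,0,0,1,-0.5,0,0,0,0,1,-0.5,0,0,0,0,1,-0.5,0,0,0,0],
)

```text
time: 4.62
ee_pos: [571.3, -95.9, 239.5]
eef_rot: [0.0, 0.723, -0.691, -0.0]
contact_force: [0.1, 0.5, -0.3]
grip_width: 39.0
```

>>> drive_tool(
  commands=[1,-0.5,0,0,0,0,1,-0.5,0,0,0,0,1,-0.5,0,0,0,0,1,-0.5,0,0,0,0,0.5,-0.5,0,0,0,0],
)

```text
time: 5.25
ee_pos: [625.7, -184.3, 239.3]
eef_rot: [0.0, 0.722, -0.692, -0.0]
contact_force: [0.6, 1.1, -0.9]
grip_width: 39.0
```

```bash
python3 - <<'E'
from h import *
goal(638,-216,240,-87.3)
im,d,m=grab('wrist'); cv2.imwrite('pics/w2.png',im[...,::-1])
E
```

```text
t 5.25 pos [ 625.7 -184.3  239.3] yaw -87.52 F [ 0.6  1.1 -0.9] M [-0.03  0.    0.  ] w 39.0
shift now [ 1.608 -0.543 -0.034] turn [ 0.003  0.    -0.036] shift after turn [ 1.61  -0.537 -0.034] q6 1.65
```

View pics/w2.png

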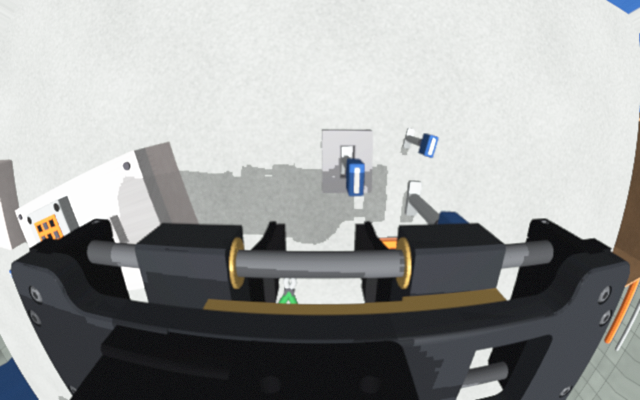

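Slot measured from the wrist: (560.5, 57.1) at 17.9°, which agrees with the bed fit. Here the head is at (356,178), ahead of the jaws. I'll measure it again from this closer view.

```bash
python3 - <<'E'
from h import *
im,P,K,T=wcloud()
U=np.arange(640)[None];V=np.arange(400)[:,None]
s=(abs(P[...,2]-123)<4)&(U>335)&(U<375)&(V>150)&(V<205)
t=P[s]; print('headtop',cv2.minAreaRect(t[:,:2].astype(np.float32)),len(t),np.median(t[:,2]))
mh=(abs(P[...,2]-24)<4)&(U>310)&(U<385)&(V>120)&(V<200)
print('holder',cv2.minAreaRect(P[mh][:,:2].astype(np.float32)))
b=(P[...,2]>135)&(U>420)&(U<480)&(V>200)&(V<235); print('big top',np.nanpercentile(P[b],[50,95],axis=0) if b.any() else 0)
im,P=cloud('top') 
E
python3 -c "
from h import *
goal(639,-214.7,240,-87.5)"
```

```text
headtop ((639.388671875, -214.93557739257812), (29.922054290771484, 14.260554313659668), 2.3505547046661377) 551 123.48312738566017
holder ((639.15185546875, -215.86529541015625), (74.98048400878906, 59.74399948120117), 2.9316604137420654)
big top [[ 665.56212364 -224.50476902  301.58261982]
 [ 666.20202899 -213.45129034  306.67269786]]
t 5.3 pos [ 626.8 -184.9  239. ] yaw -87.54 F [ 2.2 -0.4  1.1] M [-0.12 -0.27 -0.01] w 39.1
shift now [ 1.512 -0.544 -0.049] turn [-0.003 -0.006 -0.006] shift after turn [ 1.513 -0.543 -0.05 ] q6 1.65
```

>>> drive_tool(
  commands=[0.76,-0.29,0,0,0,0,0.76,-0.29,0,0,0,0,0,0,0.8,0,0,0,0,0,1,0,0,0,0,0,0.5,0,0,0],
)

```text
time: 5.92
ee_pos: [637.0, -212.4, 191.2]
eef_rot: [0.001, 0.723, -0.691, -0.002]
contact_force: [0.6, -1.1, -0.4]
grip_width: 39.0
```

>>> drive_tool(
  commands=[0,0,0,0,0,0],
)

```text
time: 6.05
ee_pos: [637.6, -212.6, 192.2]
eef_rot: [0.001, 0.723, -0.691, -0.001]
contact_force: [-0.3, 0.2, -0.1]
grip_width: 39.1
```

```bash
python3 - <<'E'
from h import *
goal(639.4,-214.9,112,-87.6)
im,d,m=grab('wrist'); cv2.imwrite('pics/w3.png',im[...,::-1])
E
```

```text
t 6.05 pos [ 637.6 -212.6  192.2] yaw -87.44 F [-0.3  0.2 -0.1] M [-0.02  0.01  0.05] w 39.1
shift now [ 0.121 -0.095  4.012] turn [0.024 0.004 0.026] shift after turn [ 0.119 -0.086  4.012] q6 1.7
```

View pics/w3.png

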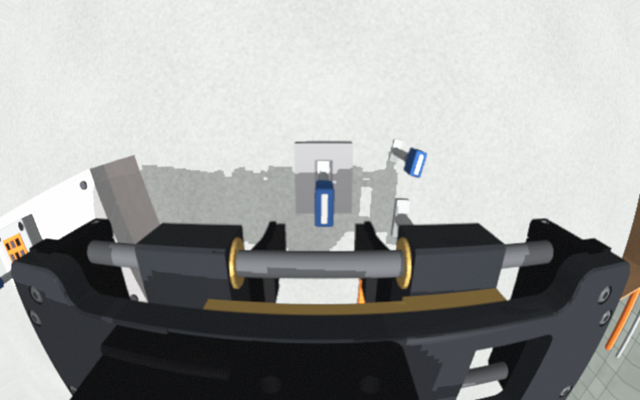

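Head at (324,205), between the jaws (centre column about 320) once the 2 mm correction is made. Descending.

>>> drive_tool(
  commands=[0.12,-0.09,0.8,0,0,0,0,0,1,0,0,0,0,0,1,0,0,0,0,0,0.8,0,0,0,0,0,0.4,0,0,0],
)

```text
time: 6.72
ee_pos: [639.8, -215.2, 112.2]
eef_rot: [0.0, 0.723, -0.691, -0.001]
contact_force: [0.7, -1.5, 0.1]
grip_width: 39.1
```

>>> drive_tool(
  commands=[0,0,0,0,0,0],
)

```text
time: 6.85
ee_pos: [640.0, -215.2, 113.0]
eef_rot: [0.0, 0.723, -0.691, -0.0]
contact_force: [-0.5, -0.2, -0.3]
grip_width: 39.4
```

```bash
python3 - <<'E'
from h import *
goal(639.4,-214.9,112,-87.6)
E
```

```text
t 6.85 pos [ 640.  -215.2  113. ] yaw -87.46 F [-0.5 -0.2 -0.3] M [-0.03 -0.08  0.02] w 39.4
shift now [-0.018  0.031  0.051] turn [0.008 0.    0.024] shift after turn [-0.018  0.031  0.051] q6 1.7
```

>>> drive_tool(
  commands=[0,0.03,0.05,0,0,0,0,0,0,0,0,0,0,0,0,0,0,0,0,0,0,0,0,0,0,0,0,0,0,0],
  fingers=-1,
  grip_force=45,
)

```text
time: 7.48
ee_pos: [639.8, -215.4, 113.0]
eef_rot: [-0.0, 0.723, -0.691, 0.0]
contact_force: [-0.6, -0.2, 1.7]
grip_width: 13.3
```

>>> drive_tool(
  commands=[0,0,-0.3,0,0,0,0,0,-0.5,0,0,0,0,0,-0.5,0,0,0,0,0,-0.8,0,0,0,0,0,-0.8,0,0,0],
)

```text
time: 8.1
ee_pos: [639.7, -215.2, 172.1]
eef_rot: [-0.0, 0.723, -0.691, 0.0]
contact_force: [0.3, 0.5, -0.9]
grip_width: 13.8
```

>>> drive_tool(
  commands=[0,0,-1,0,0,0,0,0,-1,0,0,0,0,0,-1,0,0,0,0,0,-0.8,0,0,0,0,0,-0.5,0,0,0],
)

```text
time: 8.72
ee_pos: [639.7, -215.3, 258.1]
eef_rot: [-0.0, 0.723, -0.691, 0.001]
contact_force: [0.4, -0.0, -1.2]
grip_width: 13.4
```

```bash
python3 - <<'E'
from h import *
goal(560.5,57,255,-72)
im,d,m=grab('wrist'); cv2.imwrite('pics/w4.png',im[...,::-1])
im,d,m=grab('top'); cv2.imwrite('pics/t4.png',im[...,::-1])
E
```

```text
t 8.72 pos [ 639.7 -215.3  258.1] yaw -87.46 F [ 0.4 -0.  -1.2] M [-0.04 -0.03 -0.02] w 13.4
shift now [-13.776   3.354   0.146] turn [-0.014 -0.004 -2.577] shift after turn [-14.171  -0.44    0.155] q6 1.7
```

View pics/w4.png

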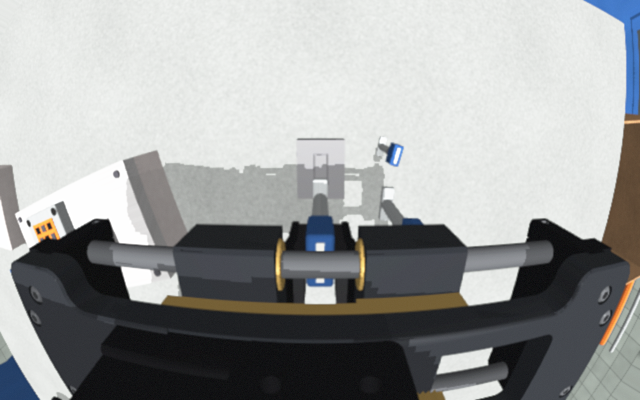

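Post is held: head at (320,230), foot at (320,187). Moving to the slot.

>>> drive_tool(
  commands=[-1,0.2,0,0,0,-0.5,-1,0.2,0,0,0,-0.5,-1,0.1,0,0,0,-0.5,-1,0,0,0,0,-0.5,-1,0,0,0,0,-0.5],
)

```text
time: 9.45
ee_pos: [614.4, -115.8, 256.6]
eef_rot: [-0.0, 0.808, -0.589, 0.0]
contact_force: [-0.2, -0.3, -1.4]
grip_width: 13.7
```

>>> drive_tool(
  commands=[-1,0,0,0,0,-0.08,-1,0,0,0,0,0,-1,0,0,0,0,0,-1,0,0,0,0,0,-1,0,0,0,0,0],
)

```text
time: 10.07
ee_pos: [583.6, -21.1, 256.6]
eef_rot: [-0.0, 0.809, -0.588, 0.0]
contact_force: [0.5, 0.1, -1.5]
grip_width: 13.8
```

```bash
python3 - <<'E'
from h import *
goal(560.5,57,255,-72)
E
```

```text
t 10.07 pos [583.6 -21.1 256.6] yaw -71.98 F [ 0.5  0.1 -1.5] M [-0.05  0.05  0.03] w 13.8
shift now [-4.07  -0.112  0.079] turn [-0.001 -0.     0.003] shift after turn [-4.07  -0.11   0.079] q6 1.64
```

>>> drive_tool(
  commands=[-1,-0.1,0.1,0,0,0,-1,0,0.3,0,0,0,-1,0,0.4,0,0,0,-0.7,0,0.6,0,0,0,-0.37,0,0.6,0,0,0],
)

```text
time: 10.7
ee_pos: [560.2, 56.5, 215.4]
eef_rot: [0.0, 0.809, -0.587, -0.0]
contact_force: [0.0, -1.0, -1.7]
grip_width: 13.3
```

>>> drive_tool(
  commands=[0,0,0,0,0,0],
)

```text
time: 10.82
ee_pos: [559.9, 55.8, 214.9]
eef_rot: [0.001, 0.809, -0.587, -0.001]
contact_force: [0.2, 0.0, -0.9]
grip_width: 13.8
```

```bash
python3 - <<'E'
from h import *
goal(560.5,57,215,-72)
im,d,m=grab('wrist'); cv2.imwrite('pics/w5.png',im[...,::-1])
im2,d,m=grab('top'); im3,d,m=grab('scene')
a=cv2.resize(im[120:260,230:410],(540,420),interpolation=2)
cv2.imwrite('pics/w5c.png',a[...,::-1])
b=np.hstack([cv2.resize(im2[170:230,285:365],(400,300),interpolation=2),cv2.resize(im3[150:240,270:390],(400,300),interpolation=2)])
cv2.imwrite('pics/t5c.png',b[...,::-1])
E
```

```text
t 10.82 pos [559.9  55.8 214.9] yaw -71.95 F [ 0.2  0.  -0.9] M [-0.1  -0.1  -0.03] w 13.8
shift now [-0.048 -0.049 -0.004] turn [ 0.031 -0.001  0.008] shift after turn [-0.048 -0.049 -0.004] q6 1.5
```

View pics/w5c.png

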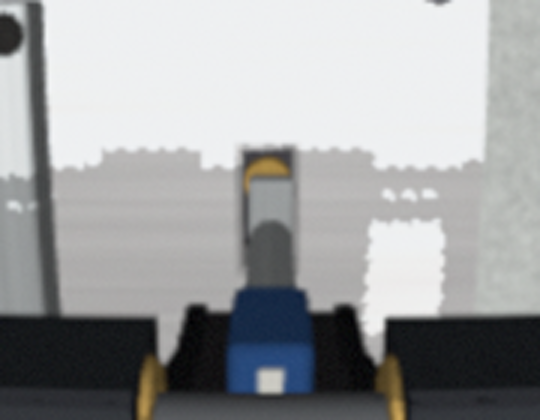

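View pics/t5c.png

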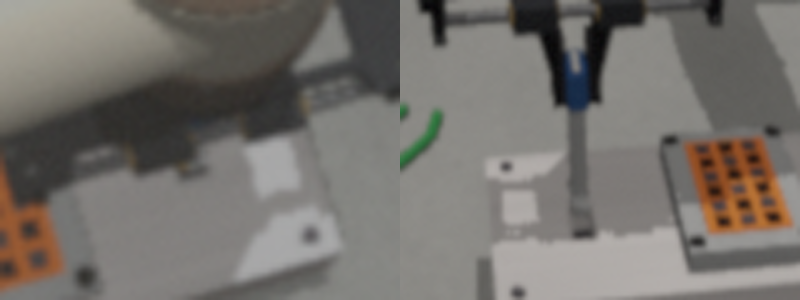

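The wrist crop shows the foot end at crop (271,180) and the slot's outer end at crop (270,150), nearly aligned sideways. I'll work out the offsets in tool axes.

```bash
python3 - <<'E'
from h import *
im,P,K,T=wcloud()
g=im[:,:,:].astype(int)
for r in (170,174,178,182,186,190,194): print(r,g[r,306:336].sum(-1)//3)
print(g[160:200,320].sum(-1)//3)
ax=np.array([np.cos(np.radians(-72)),np.sin(np.radians(-72))]); ay=np.array([ax[1],-ax[0]]) # tool x,y
def loc(u,v,z):
    p=onplane([[u,v]],K,T,z)[0,:2]-[559.9,55.8]; return (p@ax).round(2),(p@ay).round(2)
print('foot end bottom', loc(320,180,108.5),'foot end top',loc(320,180,116.5),'slot end',loc(319.8,169.5,90))
for u,v,z in [(313,182,116.5),(327.7,182,116.5),(311.5,175,90),(328.5,175,90)]: print(u,v,z,loc(u,v,z))
print(P[182:192,320,2])
E
```

```text
170 [240 237 221 196 165 128 118 114 110 111 115 117 108 105 104  97  95  97
  91  85  93 117 147 172 193 203 203 197 187 187]
174 [241 237 211 183 152  95  66  74  85  98 108 119 122 123 122 117 106  93
  80  70  75 106 135 156 175 183 181 182 181 183]
178 [180 175 157 144 123 103 111 113 110 104 104 105 104 105 104 104 104 102
 101  98  94 110 136 156 176 182 180 182 181 180]
182 [184 181 163 147 127 109 125 142 151 155 157 157 156 157 157 158 156 157
 157 157 153 140 135 155 178 185 185 184 183 185]
186 [183 180 165 148 122  87  91 132 150 155 156 156 155 156 156 156 155 154
 157 155 150 143 140 156 175 182 183 183 183 183]
190 [183 178 166 149 121  85  91 132 150 154 156 154 154 157 155 155 154 154
 155 153 147 141 142 156 175 181 182 181 181 181]
194 [177 174 161 147 121  89  92 131 146 140 123 105  99  97  92  90  97 108
 125 142 144 138 140 152 171 178 179 178 177 179]
[239 239 239 239 240 240 238 225 189 158 104  71  79 103 122 126 122 116
 104 108 135 153 157 157 157 155 156 155 157 156 155 157 150 120  92  83
  82  82  81  79]
foot end bottom (np.float64(-0.18), np.float64(-14.15)) foot end top (np.float64(-0.19), np.float64(-16.01)) slot end (np.float64(-0.35), np.float64(-19.45))
313 182 116.5 (np.float64(-5.86), np.float64(-14.34))
327.7 182 116.5 (np.float64(6.04), np.float64(-14.36))
311.5 175 90 (np.float64(-7.75), np.float64(-14.44))
328.5 175 90 (np.float64(7.42), np.float64(-14.46))
[116.10715648 116.56764673 116.36252729 117.05827363 116.91528483
 115.72342987 116.92740064 115.72290597 115.82521899 116.69242405]
```

>>> drive_tool(
  commands=[-0.04,-0.095,0.2,0,0,0,0,0,0.3,0,0,0,0,0,0.2,0,0,0,0,0,0,0,0,0],
)

```text
time: 11.48
ee_pos: [562.0, 56.9, 202.0]
eef_rot: [0.0, 0.809, -0.588, -0.0]
contact_force: [0.2, -0.1, -0.5]
grip_width: 13.7
```

```bash
python3 - <<'E'
from h import *
goal(560.5,57,195,-72)
im,d,m=grab('wrist')
a=cv2.resize(im[150:250,270:370],(600,600),interpolation=2)
cv2.imwrite('pics/w6c.png',a[...,::-1])
im3,d,m=grab('scene')
cv2.imwrite('pics/s6c.png',cv2.resize(im3[150:240,270:390],(800,600),interpolation=2)[...,::-1])
E
```

```text
t 11.47 pos [562.   56.9 202. ] yaw -71.99 F [ 0.2 -0.1 -0.5] M [-0.03 -0.04 -0.06] w 13.7
shift now [-0.03   0.069  0.35 ] turn [ 0.011 -0.     0.002] shift after turn [-0.03   0.069  0.35 ] q6 1.5
```

View pics/w6c.png

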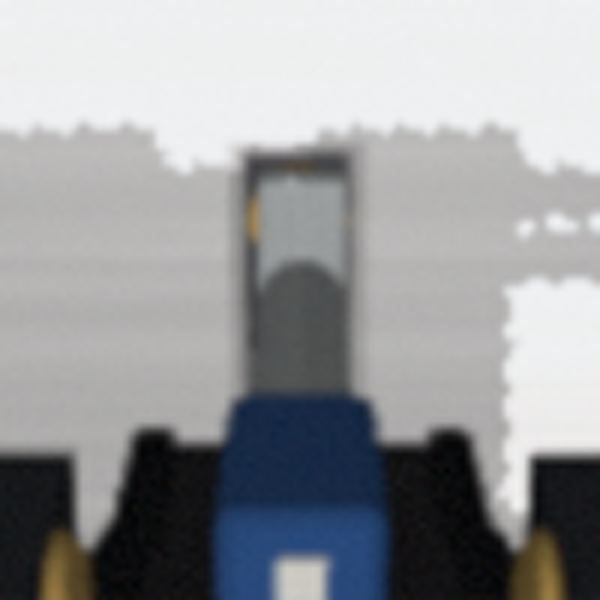

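View pics/s6c.png

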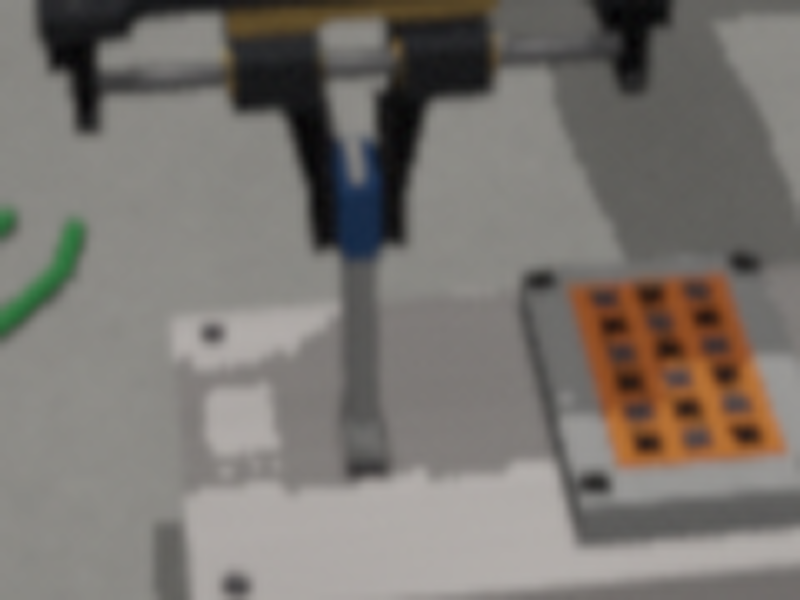

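```bash
python3 - <<'E'
from h import *
im,P,K,T=wcloud()
ax=np.array([np.cos(np.radians(-72)),np.sin(np.radians(-72))]); ay=np.array([ax[1],-ax[0]])
def loc(u,v,z):
    p=onplane([[u,v]],K,T,z)[0,:2]-[562,56.9]; return (p@ax).round(2),(p@ay).round(2)
print('foot end',loc(320.2,179.7,103.5),'slot end',loc(319.8,175.5,90), P[182:190,320,2].round(1))
g=im.astype(int).sum(-1)//3
print(g[168:190,316:325:4]); print(g[190,305:338])
print('foot sides',loc(312.7,190,103.5),loc(327.6,190,103.5),'slot',loc(310.3,190,90),loc(328.8,190,90))
E
```

```text
foot end (np.float64(0.01), np.float64(-16.49)) slot end (np.float64(-0.31), np.float64(-17.07)) [102.8 104.6 102.4 103.7 104.6 103.2 103.2 102.9]
[[239 239 239]
 [239 239 240]
 [238 239 236]
 [239 240 214]
 [238 238 187]
 [232 222 173]
 [201 168 148]
 [145 129 112]
 [ 93  90  80]
 [ 72  71  70]
 [ 86  83  80]
 [110 106 103]
 [138 137 135]
 [153 155 154]
 [157 156 158]
 [157 156 157]
 [155 156 156]
 [156 158 155]
 [155 156 155]
 [155 156 156]
 [154 156 155]
 [155 157 155]]
[183 186 181 162 147 124  93 102 134 150 154 156 154 155 156 156 155 154
 154 154 153 147 128 125 149 163 178 184 186 185 185 185 185]
foot sides (np.float64(-6.09), np.float64(-7.88)) (np.float64(6.06), np.float64(-7.89)) slot (np.float64(-8.47), np.float64(-4.31)) (np.float64(7.45), np.float64(-4.33))
```

>>> drive_tool(
  commands=[-0.02,0.02,0.15,0,0,0,0,0,0.15,0,0,0,0,0,0.1,0,0,0],
)

```text
time: 11.95
ee_pos: [561.7, 57.3, 194.3]
eef_rot: [0.0, 0.809, -0.588, -0.0]
contact_force: [0.3, -0.3, -2.5]
grip_width: 13.6
```

>>> drive_tool(
  commands=[0,0,0.1,0,0,0,0,0,0.1,0,0,0,0,0,0.05,0,0,0],
)

```text
time: 12.32
ee_pos: [561.7, 57.3, 189.4]
eef_rot: [0.0, 0.809, -0.588, -0.0]
contact_force: [0.1, -0.1, -1.0]
grip_width: 13.4
```

```bash
python3 - <<'E'
from h import *
goal(560.5,57,195,-72)
E
```

```text
t 12.32 pos [561.7  57.3 189.4] yaw -71.98 F [ 0.1 -0.1 -1. ] M [ 0.01  0.03 -0.05] w 13.4
shift now [-0.005  0.063 -0.281] turn [ 0.002 -0.     0.004] shift after turn [-0.005  0.063 -0.281] q6 1.5
```

>>> drive_tool(
  commands=[0,0,0.15,0,0,0,0,0,0.15,0,0,0,0,0,0.1,0,0,0],
)

```text
time: 12.7
ee_pos: [561.7, 57.3, 181.3]
eef_rot: [0.0, 0.809, -0.588, -0.0]
contact_force: [0.1, -0.9, -1.5]
grip_width: 13.9
```

>>> drive_tool(
  commands=[0,0,0.15,0,0,0,0,0,0.15,0,0,0,0,0,0.15,0,0,0,0,0,0.1,0,0,0],
)

```text
time: 13.2
ee_pos: [561.7, 57.3, 170.3]
eef_rot: [0.0, 0.809, -0.588, -0.0]
contact_force: [0.2, 0.3, -1.3]
grip_width: 13.7
```

>>> drive_tool(
  commands=[0,0,0.05,0,0,0,0,0,0.05,0,0,0],
)

```text
time: 13.45
ee_pos: [561.8, 57.3, 168.6]
eef_rot: [-0.0, 0.809, -0.588, 0.0]
contact_force: [0.4, 0.0, -1.6]
grip_width: 13.6
```

>>> drive_tool(
  commands=[0,0,0.05,0,0,0,0,0,0.05,0,0,0],
)

```text
time: 13.7
ee_pos: [561.8, 57.3, 166.6]
eef_rot: [-0.0, 0.809, -0.588, 0.0]
contact_force: [-0.1, -0.8, -1.1]
grip_width: 13.9
```

>>> drive_tool(
  commands=[0,0,0.05,0,0,0,0,0,0.05,0,0,0,0,0,0.05,0,0,0],
)

```text
time: 14.08
ee_pos: [561.8, 57.3, 163.5]
eef_rot: [0.0, 0.809, -0.588, -0.0]
contact_force: [0.1, -0.5, -2.0]
grip_width: 13.5
```

>>> drive_tool(
  commands=[0,0,0.05,0,0,0,0,0,0.05,0,0,0,0,0,0.05,0,0,0],
)

```text
time: 14.45
ee_pos: [561.9, 57.3, 160.7]
eef_rot: [-0.0, 0.809, -0.588, 0.0]
contact_force: [-0.8, 0.6, 2.2]
grip_width: 13.8
```

>>> drive_tool(
  commands=[0,0,0.05,0,0,0,0,0,0.05,0,0,0,0,0,0.05,0,0,0],
)

```text
time: 14.82
ee_pos: [562.2, 57.3, 159.7]
eef_rot: [-0.0, 0.809, -0.587, 0.001]
contact_force: [-2.4, -0.0, 8.4]
grip_width: 13.6
```

>>> drive_tool(
  commands=[0,0,0.05,0,0,0,0,0,0.05,0,0,0],
)

```text
time: 15.08
ee_pos: [562.3, 57.3, 157.9]
eef_rot: [-0.001, 0.809, -0.587, 0.001]
contact_force: [-3.4, 0.3, 9.6]
grip_width: 13.7
```

>>> drive_tool(
  commands=[0,0,0.05,0,0,0,0,0,0.05,0,0,0],
)

```text
time: 15.32
ee_pos: [562.4, 57.3, 156.2]
eef_rot: [-0.001, 0.809, -0.587, 0.001]
contact_force: [-3.9, -0.9, 11.4]
grip_width: 13.8
```

```bash
python3 - <<'E'
from h import *
goal(560.5,57,152,-72)
E
```

```text
t 15.32 pos [562.4  57.3 156.2] yaw -71.92 F [-3.9 -0.9 11.4] M [ 0.12  1.37 -0.04] w 13.8
shift now [-0.014  0.093  0.208] turn [-0.02  -0.009  0.013] shift after turn [-0.014  0.093  0.208] q6 1.5
```

Seat first touched at a TCP height of about 161; from there the force rises only slowly. Fx = −3.9 N shows the foot leaning on the outer guide wall, so I'll ease inward 1 mm and keep pressing in small steps.

>>> drive_tool(
  commands=[0,0.05,0,0,0,0,0,0,0.05,0,0,0],
)

```text
time: 15.58
ee_pos: [562.0, 57.2, 155.6]
eef_rot: [-0.001, 0.809, -0.587, 0.002]
contact_force: [-2.9, 0.1, 10.9]
grip_width: 13.7
```

>>> drive_tool(
  commands=[0,0,0.05,0,0,0],
)

```text
time: 15.7
ee_pos: [562.0, 57.2, 154.7]
eef_rot: [-0.001, 0.809, -0.587, 0.002]
contact_force: [-3.3, 1.5, 12.1]
grip_width: 13.8
```

>>> drive_tool(
  commands=[0,0,0.05,0,0,0],
)

```text
time: 15.82
ee_pos: [562.1, 57.2, 153.8]
eef_rot: [-0.001, 0.809, -0.587, 0.002]
contact_force: [-2.6, 0.9, 12.8]
grip_width: 13.7
```

>>> drive_tool(
  commands=[0,0.02,0.03,0,0,0],
)

```text
time: 15.95
ee_pos: [561.9, 57.2, 153.3]
eef_rot: [-0.002, 0.81, -0.587, 0.002]
contact_force: [-3.0, 1.0, 12.5]
grip_width: 13.5
```

>>> drive_tool(
  commands=[0,0,0.03,0,0,0],
)

```text
time: 16.08
ee_pos: [562.1, 57.2, 153.1]
eef_rot: [-0.002, 0.81, -0.587, 0.002]
contact_force: [-3.9, 0.6, 16.1]
grip_width: 13.8
```

>>> drive_tool(
  commands=[0,0,0,0,0,0],
)

```text
time: 16.2
ee_pos: [562.0, 57.2, 153.1]
eef_rot: [-0.002, 0.81, -0.587, 0.002]
contact_force: [-3.2, 0.5, 14.4]
grip_width: 13.6
```

Bottomed: the force climbs at TCP z about 153.1, 7.9 mm past first touch and about 16 N on the post. The tool has a slight tilt towards +x, so I'll remove that to centre the foot before turning.

>>> drive_tool(
  commands=[0,0.02,0,-0.06,0,0,0,0,0,0,0,0],
)

```text
time: 16.45
ee_pos: [562.3, 57.3, 153.2]
eef_rot: [0.0, 0.81, -0.587, 0.001]
contact_force: [-2.4, 0.9, 12.8]
grip_width: 13.6
```

```bash
python3 - <<'E'
from h import *
goal(561.5,57.1,153.1,-72)
im,d,m=grab('wrist'); cv2.imwrite('pics/w7c.png',cv2.resize(im[150:250,270:370],(600,600),interpolation=2)[...,::-1])
E
```

```text
t 16.45 pos [562.3  57.3 153.2] yaw -71.89 F [-2.4  0.9 12.8] M [ 0.3   0.96 -0.06] w 13.6
shift now [-0.003  0.039  0.005] turn [-0.002 -0.012  0.018] shift after turn [-0.003  0.039  0.005] q6 1.5
```

View pics/w7c.png

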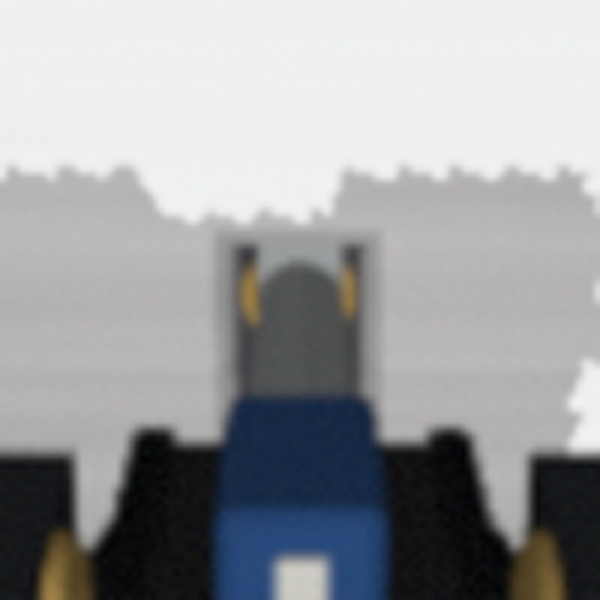

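```bash
python3 - <<'E'
from h import *
im,P,K,T=wcloud()
ax=np.array([np.cos(np.radians(-72)),np.sin(np.radians(-72))]); ay=np.array([ax[1],-ax[0]])
def loc(u,v,z):
    p=onplane([[u,v]],K,T,z)[0,:2]-[562.3,57.3]; return (p@ax).round(2),(p@ay).round(2)
g=im.astype(int).sum(-1)//3
print(g[180:200,[314,319,325]].T)
for v in (186,187,188,189,190): print(v,loc(319.8,v,90))
E
```

```text
[[239 239 240 237 225 197 183 181 168 159 155 152 152 152 149 134 114  95
   89  84]
 [239 239 239 239 239 237 227 195 169 158 155 156 152 127 101  85  82  83
   83  84]
 [238 234 221 211 209 200 186 180 169 159 155 154 155 153 148 132 106  87
   81  80]]
186 (np.float64(-0.3), np.float64(-20.1))
187 (np.float64(-0.3), np.float64(-19.39))
188 (np.float64(-0.3), np.float64(-18.67))
189 (np.float64(-0.29), np.float64(-17.95))
190 (np.float64(-0.29), np.float64(-17.23))
```

>>> drive_tool(
  commands=[0,0.02,0.03,0,0,0,0,0,0,0,0,0.5,0,0,0,0,0,0.5],
)

```text
time: 16.88
ee_pos: [562.3, 57.2, 153.2]
eef_rot: [-0.0, 0.777, -0.629, 0.001]
contact_force: [-2.6, 0.6, 14.7]
grip_width: 13.4
```

```bash
python3 - <<'E'
from h import *
goal(561.5,57.1,153.1,-162)
E
```

```text
t 16.88 pos [562.3  57.2 153.2] yaw -77.95 F [-2.6  0.6 14.7] M [0.22 0.78 0.05] w 13.4
shift now [-0.004  0.04   0.002] turn [-2.3000e-02 -1.0000e-03  1.4008e+01] shift after turn [0.04  0.008 0.003] q6 1.39
```

>>> drive_tool(
  commands=[0,0,0,0,0,0.6,0,0,0,0,0,0.6],
)

```text
time: 17.12
ee_pos: [562.5, 57.1, 153.1]
eef_rot: [-0.0, 0.736, -0.677, 0.001]
contact_force: [-1.8, 0.3, 14.1]
grip_width: 13.3
```

```bash
python3 - <<'E'
from h import *
goal(561.5,57.1,153.1,-162)
E
```

```text
t 17.12 pos [562.5  57.1 153.1] yaw -85.17 F [-1.8  0.3 14.1] M [0.03 0.69 0.07] w 13.3
shift now [-0.005  0.048  0.001] turn [-2.6000e-02  1.0000e-03  1.2804e+01] shift after turn [0.046 0.016 0.001] q6 1.26
```

>>> drive_tool(
  commands=[0,0.02,0,0,0,1,0,0.02,0,0,0,1,0,0,0,0,0,1,0,0,0,0,0,1],
)

```text
time: 17.62
ee_pos: [562.2, 56.8, 153.2]
eef_rot: [0.001, -0.579, 0.815, -0.002]
contact_force: [-0.1, -1.5, 12.5]
grip_width: 13.8
```

```bash
python3 - <<'E'
from h import *
goal(561.5,57.1,153.1,-162)
E
```

```text
t 17.62 pos [562.2  56.8 153.2] yaw -109.24 F [-0.1 -1.5 12.5] M [-0.43  0.12  0.02] w 13.8
shift now [-0.003  0.039  0.003] turn [-0.035  0.012  8.793] shift after turn [0.03  0.026 0.004] q6 0.84
```

>>> drive_tool(
  commands=[0,0.01,0.01,0,0,1,0,0,0.01,0,0,1,0,0,0,0,0,1,0,0,0,0,0,1],
)

```text
time: 18.12
ee_pos: [562.0, 56.5, 153.2]
eef_rot: [0.001, -0.397, 0.918, -0.002]
contact_force: [-0.7, -1.6, 14.6]
grip_width: 13.6
```

```bash
python3 - <<'E'
from h import *
goal(561.5,57.1,153.1,-162)
E
```

```text
t 18.12 pos [562.   56.5 153.2] yaw -133.24 F [-0.7 -1.6 14.6] M [-0.63  0.32  0.04] w 13.6
shift now [-0.003  0.037  0.003] turn [-0.035  0.014  4.794] shift after turn [0.015 0.034 0.003] q6 0.42
```

>>> drive_tool(
  commands=[0,0.01,0,0,0,1,0,0.01,0,0,0,1,0,0.01,0,0,0,1,0,0,0,0,0,1],
)

```text
time: 18.62
ee_pos: [561.5, 56.8, 153.2]
eef_rot: [0.001, -0.197, 0.98, -0.002]
contact_force: [-0.3, -1.9, 14.5]
grip_width: 13.8
```

```bash
python3 - <<'E'
from h import *
goal(561.5,57.1,153.1,-162)
E
```

```text
t 18.62 pos [561.5  56.8 153.2] yaw -157.23 F [-0.3 -1.9 14.5] M [-0.74  0.4   0.04] w 13.8
shift now [-0.003  0.013  0.005] turn [-0.033  0.019  0.794] shift after turn [-0.002  0.013  0.005] q6 0.0
```

>>> drive_tool(
  commands=[0,0,0,0,0,0.4,0,0,0,0,0,0.4],
)

```text
time: 18.88
ee_pos: [561.5, 56.9, 153.2]
eef_rot: [0.001, -0.157, 0.988, -0.001]
contact_force: [-1.3, -1.8, 14.8]
grip_width: 13.7
```

```bash
python3 - <<'E'
from h import *
goal(561.5,57.1,153.1,-162)
im,d,m=grab('wrist'); cv2.imwrite('pics/w8.png',cv2.resize(im[130:280,220:420],(800,600),interpolation=2)[...,::-1])
E
```

```text
t 18.88 pos [561.5  56.9 153.2] yaw -161.91 F [-1.3 -1.8 14.8] M [-0.66  0.41  0.03] w 13.7
shift now [-0.004  0.01   0.003] turn [-0.032  0.019  0.014] shift after turn [-0.004  0.01   0.003] q6 -0.08
```

>>> drive_tool(
  commands=[0,0,0,0,0,0.3],
)

```text
time: 19.05
ee_pos: [561.4, 56.9, 153.2]
eef_rot: [0.001, -0.142, 0.99, -0.001]
contact_force: [-1.7, -1.8, 15.2]
grip_width: 13.6
```

```bash
python3 - <<'E'
from h import *
goal(561.5,57.1,153.1,-162)
E
```

```text
t 19.05 pos [561.4  56.9 153.2] yaw -163.68 F [-1.7 -1.8 15.2] M [-0.63  0.62  0.05] w 13.6
shift now [-0.009  0.009  0.003] turn [-0.031  0.017 -0.28 ] shift after turn [-0.009  0.009  0.003] q6 -0.11
```

View pics/w8.png

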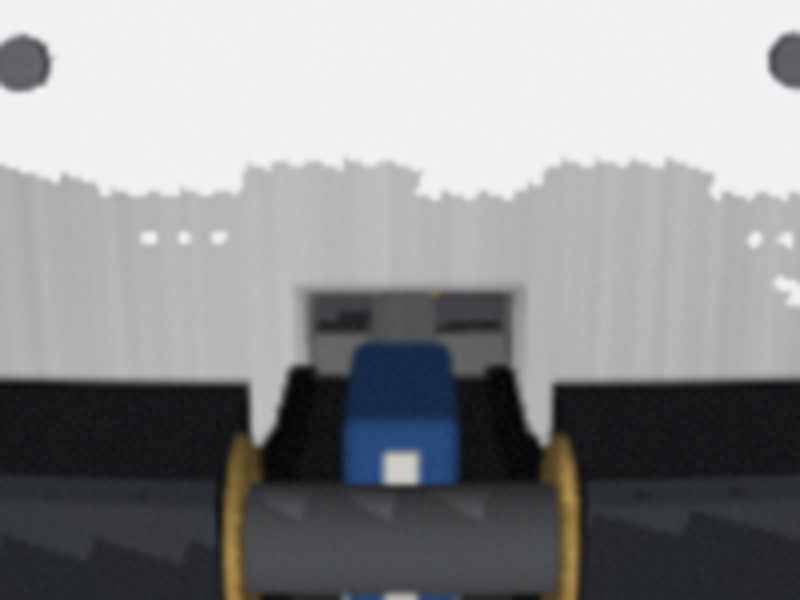

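The crop shows the head across the slot. The stem is at column 404 and the slot mouth's centre at 412, so the post sits about 1.2 mm towards bed +x. I'll nudge it back and then feel for the stop.

>>> drive_tool(
  commands=[0.06,0,0,0,0,0,0,0,0,0,0,0.3],
)

```text
time: 19.3
ee_pos: [560.7, 56.8, 153.2]
eef_rot: [0.002, -0.127, 0.992, -0.001]
contact_force: [-0.9, -2.3, 14.7]
grip_width: 13.8
```

```bash
python3 - <<'E'
from h import *
goal(561.5,57.1,153.1,-162)
E
```

```text
t 19.3 pos [560.7  56.8 153.2] yaw -165.46 F [-0.9 -2.3 14.7] M [-0.46  0.25  0.16] w 13.8
shift now [-0.043  0.004  0.004] turn [-0.029  0.031 -0.577] shift after turn [-0.044  0.001  0.004] q6 -0.14
```

>>> drive_tool(
  commands=[0,0,0,0,0,0.3],
)

```text
time: 19.42
ee_pos: [560.4, 56.8, 153.1]
eef_rot: [0.001, -0.111, 0.994, -0.001]
contact_force: [-1.5, -1.5, 15.9]
grip_width: 13.5
```

```bash
python3 - <<'E'
from h import *
goal(561.5,57.1,153.1,-162)
E
```

```text
t 19.43 pos [560.4  56.8 153.1] yaw -167.27 F [-1.5 -1.5 15.9] M [-0.31  0.57  0.16] w 13.5
shift now [-0.058  0.003  0.002] turn [-0.028  0.022 -0.879] shift after turn [-0.058 -0.003  0.002] q6 -0.17
```

Moment is up to +0.16 N m at about 93–95°, so the stop is felt. Backing off to 90° and then letting it rise.

>>> drive_tool(
  commands=[0,0,0,0,0,-0.45,0,0,0,0,0,-0.43,0,0,0,0,0,0],
)

```text
time: 19.8
ee_pos: [560.6, 57.0, 153.2]
eef_rot: [0.002, -0.157, 0.988, -0.001]
contact_force: [-0.5, -1.4, 14.3]
grip_width: 13.9
```

>>> drive_tool(
  commands=[0,0,-0.1,0,0,0,0,0,-0.1,0,0,0],
)

```text
time: 20.05
ee_pos: [560.5, 57.0, 156.5]
eef_rot: [0.001, -0.156, 0.988, -0.001]
contact_force: [0.8, -1.3, 10.4]
grip_width: 13.5
```

```bash
python3 - <<'E'
from h import *
goal(560.8,57.1,153.1,-162)
E
```

```text
t 20.05 pos [560.5  57.  156.5] yaw -162.0 F [ 0.8 -1.3 10.4] M [-0.39 -0.14 -0.06] w 13.5
shift now [-0.018  0.001  0.17 ] turn [-0.023  0.025  0.   ] shift after turn [-0.018  0.     0.17 ] q6 -0.08
```

>>> drive_tool(
  commands=[0,0,-0.05,0,0,0,0,0,-0.05,0,0,0],
)

```text
time: 20.3
ee_pos: [560.4, 56.9, 158.2]
eef_rot: [0.001, -0.156, 0.988, -0.001]
contact_force: [0.5, -1.1, 10.5]
grip_width: 13.8
```

>>> drive_tool(
  commands=[0,0,-0.05,0,0,0],
)

```text
time: 20.42
ee_pos: [560.3, 57.0, 158.7]
eef_rot: [0.001, -0.156, 0.988, -0.001]
contact_force: [2.6, -1.7, 5.8]
grip_width: 13.8
```

>>> drive_tool(
  commands=[0,0,-0.05,0,0,0],
)

```text
time: 20.55
ee_pos: [560.1, 57.0, 158.7]
eef_rot: [0.001, -0.156, 0.988, -0.001]
contact_force: [3.9, -1.9, 2.8]
grip_width: 13.5
```

```bash
python3 - <<'E'
from h import *
goal(560.8,57.1,153.1,-162)
E
```

```text
t 20.55 pos [560.1  57.  158.7] yaw -162.04 F [ 3.9 -1.9  2.8] M [-0.59 -1.55  0.05] w 13.5
shift now [-0.035 -0.005  0.278] turn [-0.015  0.014 -0.007] shift after turn [-0.036 -0.006  0.278] q6 -0.08
```

It stopped rising at TCP z 158.7, exactly 5.5 mm above the floor, so it is locked under the lips. I'll relieve the side force and then release.

>>> drive_tool(
  commands=[-0.05,0,-0.02,0,0,0,0,0,0,0,0,0],
)

```text
time: 20.8
ee_pos: [560.4, 57.2, 158.6]
eef_rot: [-0.0, -0.156, 0.988, -0.001]
contact_force: [2.2, -2.2, 6.4]
grip_width: 13.3
```

>>> drive_tool(
  commands=[0,0,0,0,0,0,0,0,0,0,0,0,0,0,0,0,0,0,0,0,0,0,0,0],
  fingers=-0.3,
)

```text
time: 21.3
ee_pos: [557.6, 57.1, 156.2]
eef_rot: [-0.004, -0.156, 0.988, -0.001]
contact_force: [0.7, 0.3, -0.2]
grip_width: 30.2
```

```bash
python3 - <<'E'
from h import *
goal(560.8,57.1,153.1,-162)
im,d,m=grab('wrist'); cv2.imwrite('pics/w9.png',cv2.resize(im[130:280,220:420],(800,600),interpolation=2)[...,::-1])
E
```

```text
t 21.3 pos [557.6  57.1 156.2] yaw -162.1 F [ 0.7  0.3 -0.2] M [ 0.05 -0.05  0.05] w 30.2
shift now [-0.155 -0.047  0.152] turn [ 0.002 -0.075 -0.017] shift after turn [-0.154 -0.048  0.154] q6 -0.08
```

View pics/w9.png

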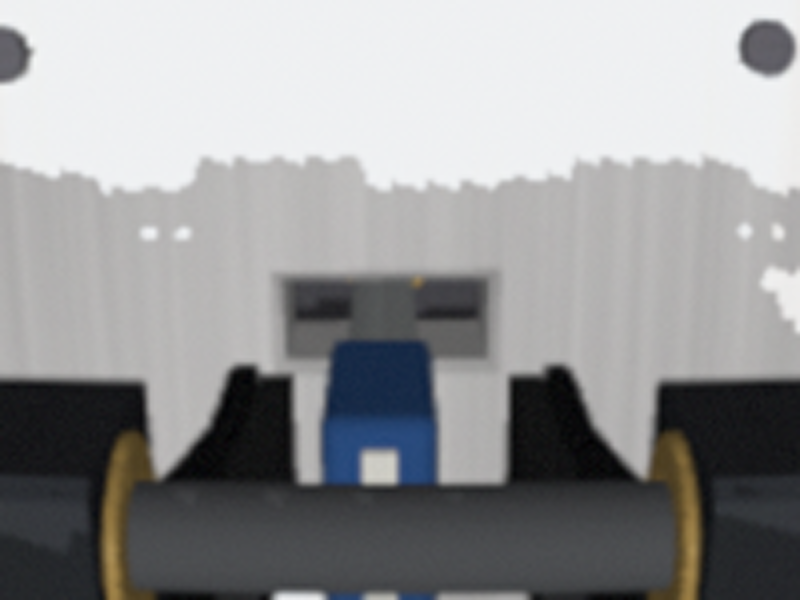

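Released: the head is free between the fingers with gaps on both sides, contact force is about 0, and the head is still across the slot. Retreating straight up.

>>> drive_tool(
  commands=[-0.12,0,-0.1,0,0,0,0,0,-0.6,0,0,0,0,0,-1,0,0,0,0,0,-1,0,0,0,0,0,-1,0,0,0],
)

```text
time: 21.98
ee_pos: [561.1, 58.0, 232.5]
eef_rot: [-0.002, -0.156, 0.988, -0.0]
contact_force: [-0.8, -1.0, -1.0]
grip_width: 30.5
```

>>> drive_tool(
  commands=[0,0.5,-1,0,0,0,0,1,-1,0,0,0,0,1,-0.5,0,0,0,0,1,0,0,0,0,0,1,0,0,0,0],
)

```text
time: 22.6
ee_pos: [532.6, 144.8, 280.0]
eef_rot: [-0.004, -0.156, 0.988, -0.001]
contact_force: [0.2, -0.7, -0.2]
grip_width: 30.7
```

```bash
python3 - <<'E'
from h import *
goal(560.8,57.1,153.1,-162)
im,d,m=grab('wrist'); cv2.imwrite('pics/w10.png',im[...,::-1])
im2,d,m=grab('top'); im3,d,m=grab('scene'); 
cv2.imwrite('pics/f.png',cv2.resize(im3[130:290,130:450],(800,400),interpolation=2)[...,::-1])
im,P,K,T=wcloud()
s=(abs(P[...,2]-164.3+40)<0) 
E
```

```text
t 22.6 pos [532.6 144.8 280. ] yaw -162.09 F [ 0.2 -0.7 -0.2] M [ 0.06 -0.08 -0.01] w 30.7
shift now [-0.041 -4.608  6.346] turn [ 0.    -0.074 -0.015] shift after turn [ 0.016 -4.608  6.346] q6 -0.24
```

View pics/w10.png

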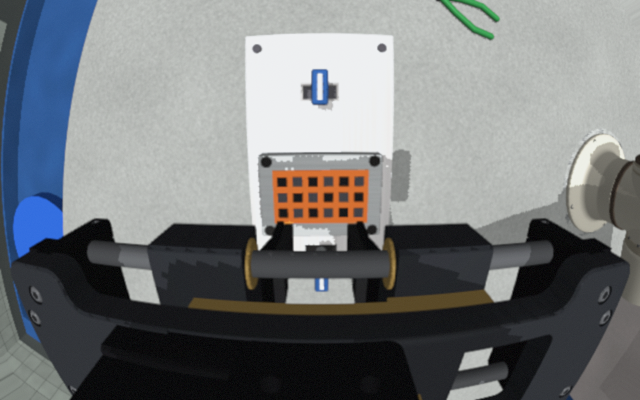

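View pics/f.png

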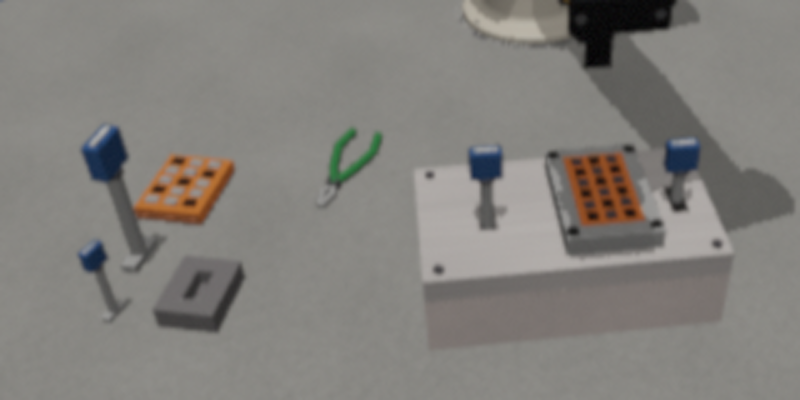

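```bash
python3 - <<'E'
from h import *
im,P,K,T=wcloud()
s=(P[...,2]>155)&(np.arange(640)[None]>300)&(np.arange(640)[None]<340)&(np.arange(400)[:,None]>60)&(np.arange(400)[:,None]<110)
t=P[s]; zt=np.median(t[:,2]); t=t[abs(t[:,2]-np.percentile(t[:,2],80))<4]; print('head top z',np.percentile(t[:,2],[10,50,90]),cv2.minAreaRect(t[:,:2].astype(np.float32)),len(t))
print('underside depth',90-(np.median(t[:,2])-117))
E
```

```text
head top z [167.80660169 169.11193914 170.24181371] ((560.7682495117188, 57.57167053222656), (13.991907119750977, 28.71929359436035), 17.990678787231445) 600
underside depth 37.88806085972814
```

```bash
python3 -c "
from rig import ticket,ctrl
print(ctrl.observe()['qvel'].round(3)); print(ticket.hand_in())"
```

```text
[-0.025  0.001  0.005  0.005 -0.003  0.006]
the job is handed in; nothing more can be done
None
```

The blue-headed post is locked upright across the free slot, released and clear of the arm. I handed the job in at about 23 s; the hand-in gives no verdict.

- **Insertion:** I took the 117 mm post from the holder, not the two look-alikes (about 88 and 153 mm tall), and lowered it lengthwise into the slot. First touch on the seat was about 35.5 mm below the deck, and it bottomed about 7.5–8 mm further with about 16 N on the post.
- **Turn and lock:** I turned it clockwise until the moment rose to about 0.16 N m at 93–95°, which I took as the stop. I backed off to 90° and let it rise; it stopped 5.5 mm above the floor, as expected for the locked position.
- **Last checks:** The head top centre is at (560.8, 57.6) mm against the slot at about (560.5, 57.1) mm. The head lies across the slot to within about 0.1°, and the underside is about 37.9 mm below the deck. The gripper reads no contact force, and the scene picture shows the panels and cutters apparently where they were; I judged that by eye only.
- **Disagreed:** A side force of up to about 4 N appeared while I was pressing down and again while the post rose. I reduced it with small centring shifts. When the jaws opened, the arm sprang back about 3 mm, but the post stayed centred.

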